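# Make up two calibration job trays from the gauge bench stock

## Task

Make up the two job trays from the stock on the bench: the blue tray gets the gauge in the red boot, the brass hex adaptor and the steel knob weight; the green tray gets the plain steel gauge and the steel hex adaptor, and no weight. Set each one down gently and upright, right down in its own cut-out in the foam (gauge dial up with its stem in the slot, adaptor in the square, weight in the round), and leave the rest of the stock where it stands.

Things in the scene. Friction and masses are not known exactly. Their poses are not given: they have to be found in the camera images.
- tray_blue: Fixed blue tray, 156 x 178 mm (x, y), black foam inside; origin: centre of underside, z up. Floor at 4 mm, foam top 10, rim 14. Cut-outs (blue floor), centres in tray x, y: gauge (+14, +39), 72 x 72 mm, with a 34 mm wide stem slot from it towards -x that ends at x = -48; adaptor (-38, -45), square, 50 mm; weight (+38, -45), round, 54 mm.
- tray_green: The same tray in green, with the same origin, axes and cut-outs (green floor). Its weight cut-out stays empty.
- gauge_red_mid (a point): Pressure gauge in a red ribbed rubber boot, white dial, lying on its back: 56 mm diameter, 34 mm high, about 0.2 kg. Point on its axis, 17 mm above its underside; z up. A brass stem points along its own -x, to 24 mm beyond the case (14 mm square, axis 9 mm above the underside). Grip across its y; fingertips 7 mm or more above its underside clear the foam at set-down.
- gauge_steel_mid (a point): Pressure gauge with a bare steel case and white dial, lying on its back: 52 mm diameter, 34 mm high, about 0.2 kg. Point and axes as for the red-booted gauge; stem the same.
- adaptor_brass_mid (a point): Brass hexagonal adaptor standing upright: hexagon 27 mm across flats (a pair of flats faces its own +y and -y) and 32 mm high, with a 17 mm thick threaded nipple above it, 44 mm high in all, about 0.12 kg. Point on its axis 22 mm above its underside, z up.
- adaptor_steel_mid (a point): Steel hexagonal adaptor standing upright: hexagon 27 mm across flats (a pair of flats faces its own +y and -y) and 32 mm high, with a 17 mm thick threaded nipple above it, 44 mm high in all, about 0.12 kg. Point on its axis 22 mm above its underside, z up.
- weight_steel_mid (a point): Steel knob weight standing upright: round body 36 mm diameter and 30 mm high, with a 20 mm knob on top, 48 mm high in all, about 0.25 kg. Point on its axis 24 mm above its underside, z up.
- weight_brass_mid (a point): Brass knob weight of the same shape as the steel one (point 24 mm above its underside). Not needed: stays where it stands.
- gauge_black_mid (a point): Pressure gauge with a black case and yellow dial, same shape as the steel one (point 17 mm above its underside). Not needed: stays where it lies.
- ring_weight_mid (a point): Flat steel ring weight, 54 mm diameter, 22 mm hole, 12 mm thick, lying on the bench (point 6 mm above its underside). Not needed: stays where it lies.

How it is judged:
At the end, for the whole second after the job is handed in: Red-booted gauge, brass adaptor and steel weight in the blue tray, steel gauge and steel adaptor in the green tray: each on the floor of its own cut-out (within 13 mm of its centre along the tray's x and y, height within 2 mm), upright within 0.04 rad, released and at rest (under 0.02 m/s) (x of gauge_red_mid in the frame of tray_blue between 0.001 and 0.027 m and y of gauge_red_mid in the frame of tray_blue between 0.026 and 0.052 m and z of gauge_red_mid in the frame of tray_blue between 0.019 and 0.023 m and angle between each of gauge_red_mid, adaptor_brass_mid, weight_steel_mid, gauge_steel_mid, adaptor_steel_mid's own z axis and vertical below 0.04 rad and linear speed of each of gauge_red, adaptor_brass, weight_steel, gauge_steel, adaptor_steel below 0.02 m/s and x of adaptor_brass_mid in the frame of tray_blue between -0.051 and -0.025 m and y of adaptor_brass_mid in the frame of tray_blue between -0.058 and -0.032 m and z of adaptor_brass_mid in the frame of tray_blue between 0.024 and 0.028 m and x of weight_steel_mid in the frame of tray_blue between 0.025 and 0.051 m and y of weight_steel_mid in the frame of tray_blue between -0.058 and -0.032 m and z of weight_steel_mid in the frame of tray_blue between 0.026 and 0.03 m and x of gauge_steel_mid in the frame of tray_green between 0.001 and 0.027 m and y of gauge_steel_mid in the frame of tray_green between 0.026 and 0.052 m and z of gauge_steel_mid in the frame of tray_green between 0.019 and 0.023 m and x of adaptor_steel_mid in the frame of tray_green between -0.051 and -0.025 m and y of adaptor_steel_mid in the frame of tray_green between -0.058 and -0.032 m and z of adaptor_steel_mid in the frame of tray_green between 0.024 and 0.028 m); the robot touches nothing.
It fails at once if the brass weight, the black gauge or the ring weight is shifted by more than 15 mm (distance of any of weight_brass_mid, gauge_black_mid, ring_weight_mid from where it was at the start of the episode above 0.015 m).
It fails at once if one of the five things is dropped (falls freely faster than 0.6 m/s, that is from over 18 mm) or flung ((linear speed of gauge_red above 0.6 m/s and contact force between the fingers and gauge_red below 0.1 N) or (linear speed of adaptor_brass above 0.6 m/s and contact force between the fingers and adaptor_brass below 0.1 N) or (linear speed of weight_steel above 0.6 m/s and contact force between the fingers and weight_steel below 0.1 N) or (linear speed of gauge_steel above 0.6 m/s and contact force between the fingers and gauge_steel below 0.1 N) or (linear speed of adaptor_steel above 0.6 m/s and contact force between the fingers and adaptor_steel below 0.1 N)).
It also fails if it takes over 120 s, if anything falls off the work surface, if the arm or the gripper's body presses on something with over 40 N, if the wrist force passes 120 N, or if a joint passes its speed limit or range.

## Robot

A 6-joint arm with a two-finger parallel gripper is mounted at the origin on the work surface. World frame = base frame: x ahead of the robot, y to its left, z up, the work surface at z = 0. Lengths are in m, angles in rad, forces in N, time in s.
With the tool pointing down it reaches from about 0.35 to 0.85 m from the base axis. Payload 8.1 kg.
Tool frame: the origin (TCP) lies at the very end of the fingers, on their centre line; the grasp point (between the pads) lies robot.grip_point_offset behind it (robot.grip_point_offset is the distance from the TCP to the grasp point, in m); z points along the fingers, y is the line along which they close (so a half turn about z gives the same grasp; the last joint's range is limited). The gripper opens to 93 mm and grips with 3 to 60 N. Pads are 15 mm wide; open, the fingers measure 128 mm over their backs; the gripper's body (75 mm by 188 mm) begins 65 mm behind the grasp point.
Start: joints at [1.069, 0.13, 1.488, -0, 1.523, -0.085], TCP at [0.243, 0.549, 0.219] pointing down, gripper open.
Joint ranges: [-2.96, 2.96], [-0.89, 2.26], [0.02, 2.5], [-1.34, 4.48], [0, 2.73], [-2.66, 2.66]. Speed limits (rad/s): [2.39, 2.39, 2.79, 3.14, 3.14, 3.14].

## Interface

Orientations are given as a rotation vector (axis times angle).
In Python, from plant import robot, eyes gives the robot as it stands. The module is installed in compiled form; this text tells all that it offers.
- The arm moves only by the tool apply_moves, never from a script. Its argument "steps" is one flat list of numbers, 7 for each row, row after row: the shift along the tool's x, y, z in units of 30 mm (1.0 is 30 mm), then the turn, a rotation vector about the tool's x, y, z in units of 6 degrees (1.0 is 6 degrees), then the opening in per cent of the stroke, from 0 (shut) to 100 (fully open). In form: [dx, dy, dz, ax, ay, az, fingers, dx, dy, dz, ax, ay, az, fingers, ...]. A call has 1 to 12 rows; each row shifts and turns the commanded pose from where the row before left it, along the tool's axes as they then stand; what a row does not reach is not made up. A row lasts 1/12 s, in which the tool goes at most 41.7 mm and 7.16 degrees, less where a joint would pass 70% of its speed; a pose out of reach is approached as far as the arm can. A call is refused whole if a number of a shift passes 1 or a number of a turn 1, either way. A call with a gripper value outside its range is refused whole. The fingers move at their own pace and stop on an object; "grip_force" is the grip in N (left out, the last holds). Time passes only in rows, so rows that do not move let the fingers close. It gives the time, the measured TCP pose, the force, the opening and the grip force at its end, in the units of the state.
- robot.read_state(): the state, without advancing time (a new reading comes with each control period).
- eyes.read_camera(name): name is "scene" or "top" or "wrist"; returns the picture (420x560x3 uint8, red, green, blue); there is no depth.
- eyes.calibration(name): a dict with "K" (3x3 intrinsics, pixels), "R" (3x3) and "t" (3): a world point X has camera coordinates R X + t. Camera axes: x right, y down, z forward; pixel columns grow to the right and rows downward; lengths in m; the calibration is good to about 2 mm. A picture is of the moment at which its call begins: read the wrist's pose just before it. calibration takes no time and is no camera call; for the wrist camera it gives the pose at the moment of the call.
- robot.close_job(): hands the job in; it is judged then, once.
Trained networks look in the newest picture that a camera, given by its name, has taken for a name from the list of things; names that differ only in an ending like _2 or _b are one class to them, and where a whole thing is asked for, a point or a joint stands for the part that bears it (a point fixed in the world has none). Each returns a list of dicts, best first, with "conf" (0 to 1); they miss things now and then, are a little off and sometimes report something else, mostly with a low value. They report only what shows in the picture. A call takes as long as a camera call.
- eyes.search_frame(camera, thing): "rect" ([left, top, width, height] in pixels, round what is visible of it).
- eyes.place_of(camera, thing): "xy" ([column, row] in pixels: a listed point, or the origin of a listed thing).
The state is a dict: "t": time; "q": joint angles; "dq": joint speeds; "joint_torque": joint torques, N m; "tool_pos": TCP position; "orientation": TCP orientation; "force": force on the tool from outside, world axes, zero at the start; "wrist_torque": the same for the moment, N m; "opening": finger opening in m; "gripper_force": force on a finger pad.
Only numpy, scipy, OpenCV 4.12 (cv2) and the standard library are available. Lean on these libraries where they do the work, as an engineer would, in place of code of your own. Each camera call takes 0.05 s, during which the arm holds its last target. There are 200 camera calls.

## Working session

There is one attempt and no reset: what is moved stays moved. The work goes in short steps, Python scripts to look and compute and a tool call to move; the robot and the scene stay as the last step left them, time stands still between calls to the robot, and variables do not carry over. Pictures are saved under pics/ and viewed, at most 15 in all, crops included, and the job is handed in when it is done.

Besides the shell and the picture viewer there is one more tool, called after "Request:" as a command line: name --argument value ..., lists and objects as JSON in quotes. apply_moves: Moves the arm, as the interface text tells. Its arguments: {"type":"object","properties":{"steps":{"type":"array"},"grip_force":{"type":"number"}},"required":["steps"]}

```bash
mkdir -p pics; cat > h.py <<'E'
from plant import robot, eyes
import numpy as np, cv2
from scipy.spatial.transform import Rotation as Rn
def snap(c,f):
    im=eyes.read_camera(c); cv2.imwrite('pics/'+f,im[:,:,::-1]); return im
def ray(c,uv,z):
    k=eyes.calibration(c); K,R,t=[np.array(k[i]) for i in('K','R','t')]
    d=R.T@np.linalg.solve(K,[uv[0],uv[1],1.]); o=-R.T@t
    return o+d*(z-o[2])/d[2]
def proj(c,X):
    k=eyes.calibration(c); K,R,t=[np.array(k[i]) for i in('K','R','t')]
    p=K@(R@np.array(X)+t); return p[:2]/p[2]
Z=dict(tray_blue=0,tray_green=0,gauge_red_mid=.017,gauge_steel_mid=.017,adaptor_brass_mid=.022,adaptor_steel_mid=.022,weight_steel_mid=.024,weight_brass_mid=.024,gauge_black_mid=.017,ring_weight_mid=.006)
E
python3 - <<'E'
from h import *
s=robot.read_state(); print(s['t'],s['tool_pos'],s['orientation'],s['opening'],robot.grip_point_offset)
snap('top','t0.png'); snap('scene','s0.png')
for n in Z:
    for c in('top','scene'):
        for r in eyes.place_of(c,n)[:2]: print(n,c,np.round(r['xy'],1),round(r['conf'],2),ray(c,r['xy'],Z[n]).round(4))
E
```

```text
0.0 [0.24260709 0.54813363 0.21759632] [-6.49856698e-01 -3.07310559e+00  2.77193207e-03] 0.0928348160906717 0.0188
tray_blue top [423.8 260.5] 0.76 [ 0.4607 -0.3142  0.    ]
tray_blue scene [125.2 228.3] 0.64 [ 0.4737 -0.3147  0.    ]
tray_green top [144.3 239.7] 0.56 [0.4968 0.2987 0.    ]
tray_green scene [407.1 204.2] 0.88 [0.4994 0.2952 0.    ]
gauge_red_mid top [227.7 160.8] 0.96 [0.6715 0.1167 0.017 ]
gauge_red_mid scene [352.5 267.9] 0.65 [0.671  0.1132 0.017 ]
gauge_steel_mid top [286.1 156.4] 0.94 [ 0.6828 -0.0107  0.017 ]
gauge_steel_mid top [230.  209.7] 0.75 [0.5644 0.1093 0.017 ]
gauge_steel_mid scene [287.7 283.6] 0.57 [ 0.6864 -0.0085  0.017 ]
adaptor_brass_mid scene [288.6 231.7] 0.8 [0.5639 0.015  0.022 ]
adaptor_steel_mid scene [217.3 244.1] 0.73 [ 0.5743 -0.1254  0.022 ]
adaptor_steel_mid scene [224.7 199.5] 0.63 [ 0.441  -0.1044  0.022 ]
weight_steel_mid top [343.4 157.3] 0.5 [ 0.681  -0.1346  0.024 ]
weight_steel_mid scene [215.2 282.5] 0.96 [ 0.6684 -0.1323  0.024 ]
weight_brass_mid top [227.2 260.4] 0.8 [0.4552 0.1121 0.024 ]
weight_brass_mid scene [318.6 193.2] 0.89 [0.4566 0.1016 0.024 ]
gauge_black_mid top [230.2 210. ] 0.8 [0.5638 0.1088 0.017 ]
gauge_black_mid top [276.3 211. ] 0.71 [0.563  0.0089 0.017 ]
gauge_black_mid scene [330.  230.9] 0.87 [0.5705 0.0979 0.017 ]
gauge_black_mid scene [318.3 194.4] 0.37 [0.4522 0.1024 0.017 ]
ring_weight_mid top [336.9 216. ] 0.9 [ 0.5548 -0.1236  0.006 ]
ring_weight_mid scene [216.5 242.8] 0.65 [ 0.5545 -0.128   0.006 ]
```

```bash
python3 - <<'E'
import cv2
a=cv2.imread('pics/t0.png'); a=a[110:330,70:500]
cv2.imwrite('pics/t0c.png',cv2.resize(a,(800,409),interpolation=cv2.INTER_CUBIC))
E
```

```text
(no output)
```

View pics/t0c.png

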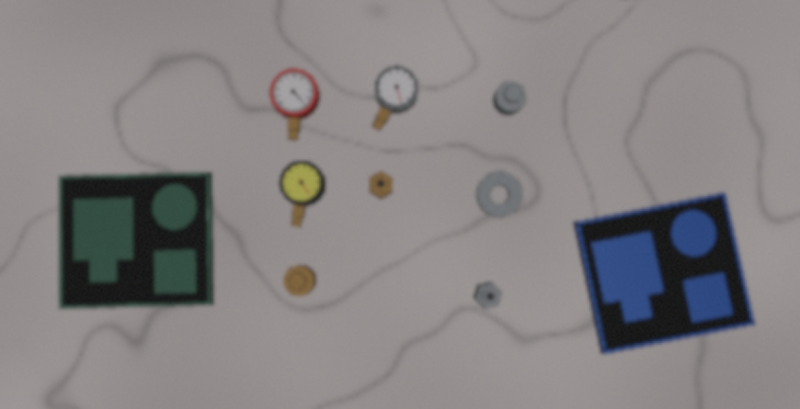

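View pics/s0.png

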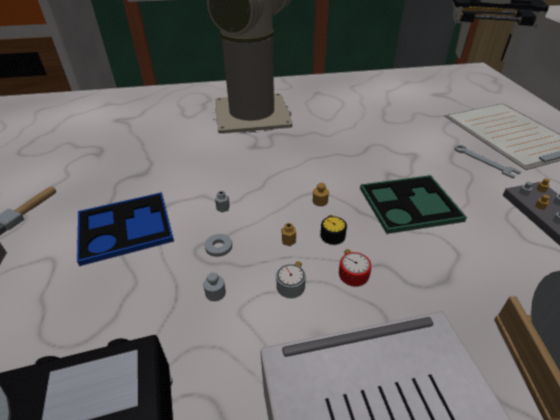

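The top crop shows, at crop scale 1.86, the red gauge at (294,92), steel gauge at (397,88) with its stem down-left, steel weight at (509,97), and brass adaptor at (380,184). It also shows the steel adaptor at (487,294), the green tray nearly square, and the blue tray turned about 10°. The scene view agrees. In the top view the networks missed the adaptors, and "black gauge" at (276,211) is really the brass adaptor.

```bash
python3 - <<'E'
from h import *
im=cv2.imread('pics/t0.png'); hsv=cv2.cvtColor(im,cv2.COLOR_BGR2HSV)
def big(m):
    cs,_=cv2.findContours(m.astype(np.uint8),cv2.RETR_EXTERNAL,cv2.CHAIN_APPROX_NONE); return max(cs,key=cv2.contourArea)
H,S,V=[hsv[:,:,i].astype(int) for i in range(3)]
for n,x0,x1 in(('green',95,190),('blue',370,480)):
    m=(V<85)|((S>70)); m[:,:x0]=0;m[:,x1:]=0;m[:190]=0;m[310:]=0
    c=big(m)[:,0,:].astype(float)
    w=np.array([ray('top',p,.010)[:2]*1000 for p in c]).astype(np.float32)
    print(n,cv2.minAreaRect(w))
m=(H>8)&(H<22)&(S>110)&(V<170)
nn,l,st,ce=cv2.connectedComponentsWithStats(m.astype(np.uint8))
for i in range(1,nn):
    if st[i,4]>15: print('brass',ce[i].round(1),st[i,4],ray('top',ce[i],.009).round(4))
for n,p in(('brassA',(70+380/1.86,110+184/1.86)),('steelA',(70+487/1.86,110+294/1.86))): print(n,ray('top',p,.035).round(3))
k=eyes.calibration('wrist'); R=np.array(k['R']);t=np.array(k['t']); s=robot.read_state()
T=Rn.from_rotvec(s['orientation']).as_matrix()
print(T.round(3)); print('cam in tool',(T.T@(-R.T@t-s['tool_pos'])).round(4)); print((T.T@R.T).round(3),k['K'])
E
```

```text
green ((498.861083984375, 299.4040832519531), (151.88450622558594, 177.6512451171875), 2.3145337104797363)
blue ((469.80181884765625, -316.58551025390625), (154.67259216308594, 178.6239776611328), 11.929563522338867)
brass [261.8  80.3] 87 [0.855  0.0455 0.009 ]
brass [493.8  86.1] 61 [ 0.8475 -0.4681  0.009 ]
brass [451.   90.6] 62 [ 0.8363 -0.3737  0.009 ]
brass [408.2  95.3] 61 [ 0.8247 -0.2792  0.009 ]
brass [ 19.5 156.2] 71 [0.6772 0.5795 0.009 ]
brass [274.8 172.9] 34 [0.6476 0.0135 0.009 ]
brass [227.5 177.5] 43 [0.6359 0.1172 0.009 ]
brass [557.3 176.2] 29 [ 0.6484 -0.6025  0.009 ]
brass [  2.2 180.3] 36 [0.6231 0.6151 0.009 ]
brass [ 21.7 200.4] 74 [0.5792 0.5695 0.009 ]
brass [556.8 200.5] 50 [ 0.5951 -0.6     0.009 ]
brass [274.3 209.2] 78 [0.5676 0.0133 0.009 ]
brass [556.  224.7] 77 [ 0.5425 -0.597   0.009 ]
brass [  3.  224.6] 54 [0.5253 0.608  0.009 ]
brass [229.8 224.2] 40 [0.5332 0.1099 0.009 ]
brass [230.6 260.4] 161 [0.4547 0.1065 0.009 ]
brassA [0.566 0.013 0.035]
steelA [ 0.443 -0.11   0.035]
[[-0.914  0.405  0.   ]
 [ 0.405  0.914  0.   ]
 [ 0.     0.    -1.   ]]
cam in tool [ 6.600e-02 -1.000e-04 -1.663e-01]
[[ 0.    -0.97  -0.242]
 [ 1.     0.     0.   ]
 [-0.    -0.242  0.97 ]] [[363.30767215   0.         278.39452138]
 [  0.         363.30767215 200.05327989]
 [  0.           0.           1.        ]]
```

```bash
cat >> h.py <<'E'
def psi():
    T=Rn.from_rotvec(robot.read_state()['orientation']).as_matrix(); return np.degrees(np.arctan2(-T[0,1],T[1,1])),T
def plan(x,y,z,ps):
    """turn by az (units), then shift in the turned tool axes (units)"""
    p,T=psi(); s=robot.read_state(); d=np.array([x,y,z])-s['tool_pos']
    a=np.radians(ps); T2=np.array([[-np.cos(a),-np.sin(a),0],[-np.sin(a),np.cos(a),0],[0,0,-1]])
    print('t',round(s['t'],2),'pos',np.round(s['tool_pos'],4),'psi',round(p,2),'tilt',np.round(T[2],3),'| turn az',round((p-ps)/6,2),'shift',(T2.T@d/.03).round(2))
E
python3 -c "
from h import *
plan(.65,.10,.20,-4)"
```

```text
t 1.1 pos [0.2429 0.5487 0.2187] psi -23.88 tilt [ 0.  0. -1.] | turn az -3.31 shift [-14.58 -13.97   0.62]
```

Request:
apply_moves --steps '[0, 0, 0.15, 0, 0, -0.83, 100, 0, 0, 0.15, 0, 0, -0.83, 100, 0, 0, 0.15, 0, 0, -0.83, 100, 0, 0, 0.17, 0, 0, -0.82, 100, -0.97, -0.93, 0, 0, 0, 0, 100, -0.97, -0.93, 0, 0, 0, 0, 100, -0.97, -0.93, 0, 0, 0, 0, 100, -0.97, -0.93, 0, 0, 0, 0, 100, -0.97, -0.93, 0, 0, 0, 0, 100, -0.97, -0.93, 0, 0, 0, 0, 100, -0.97, -0.93, 0, 0, 0, 0, 100, -0.97, -0.93, 0, 0, 0, 0, 100]'

```text
t: 2.1
tool_pos: [0.4605, 0.3081, 0.2003]
orientation: [0.11, 3.139, 0.001]
force: [1.0, 0.7, 0.3]
opening: 0.0931
gripper_force: 0.0
```

Request:
apply_moves --steps '[-0.97, -0.93, 0, 0, 0, 0, 100, -0.97, -0.93, 0, 0, 0, 0, 100, -0.97, -0.93, 0, 0, 0, 0, 100, -0.97, -0.93, 0, 0, 0, 0, 100, -0.97, -0.93, 0, 0, 0, 0, 100, -0.97, -0.93, 0, 0, 0, 0, 100, -0.97, -0.93, 0, 0, 0, 0, 100, 0, 0, 0, 0, 0, 0, 100, 0, 0, 0, 0, 0, 0, 100]'

```text
t: 2.85
tool_pos: [0.6498, 0.0983, 0.1992]
orientation: [-0.116, -3.138, 0.0]
force: [0.1, -0.0, 1.2]
opening: 0.093
gripper_force: 0.0
```

```bash
cat > look.py <<'E'
from h import *
import sys
def look(f,names):
    im=snap('wrist',f)
    for n in names:
        for r in eyes.place_of('wrist',n)[:2]: print(n,np.round(r['xy'],1),round(r['conf'],2),ray('wrist',r['xy'],Z[n]).round(4))
    plan(.671,.115,.2,-4); return im
if __name__=='__main__': look(sys.argv[1],sys.argv[2:])
E
python3 look.py w1.png gauge_red_mid gauge_steel_mid gauge_black_mid adaptor_brass_mid
```

```text
gauge_red_mid [301.1 201.9] 0.65 [0.6729 0.1217 0.017 ]
gauge_steel_mid [180.8 218.8] 0.69 [0.6819 0.0009 0.017 ]
gauge_black_mid [277.5  89.6] 0.58 [0.5646 0.1067 0.017 ]
adaptor_brass_mid [179.4 103.3] 0.73 [0.5708 0.0162 0.022 ]
t 3.1 pos [0.6484 0.1019 0.2004] psi -3.93 tilt [-0.  0. -1.] | turn az 0.01 shift [-0.72  0.49  0.01]
```

View pics/w1.png

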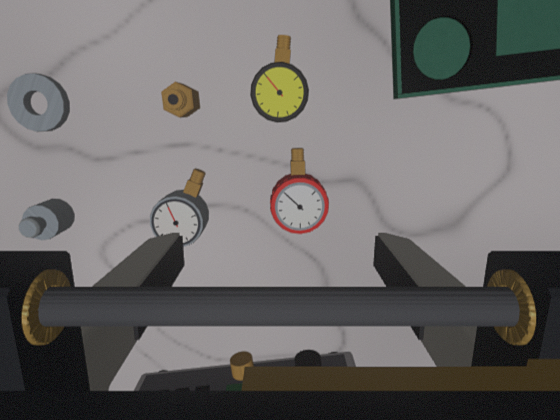

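Wrist view: red dial at (300,204) with stem tip (297,148), steel dial at (177,221) with stem tip (199,170), and brass hex at (178,100). The black gauge is at (279,92).

```bash
python3 - <<'E'
from h import *
for n,d,s in(('red',(300,205),(297,150)),('steel',(176.5,222),(198.5,172))):
    a=ray('wrist',d,.034);b=ray('wrist',s,.016); v=a-b; print(n,a.round(4),b.round(4),'yaw',np.degrees(np.arctan2(v[1],v[0])).round(1),'len',np.hypot(*v[:2]).round(4))
im=cv2.imread('pics/w1.png');hsv=cv2.cvtColor(im,cv2.COLOR_BGR2HSV)
m=((hsv[:,:,0]<6)|(hsv[:,:,0]>174))&(hsv[:,:,1]>120);m[:,:250]=0;m[:150]=0;m[250:]=0
c=cv2.findContours(m.astype(np.uint8),0,1)[0];c=max(c,key=len);(u,r)=cv2.minEnclosingCircle(c);print(u,r,ray('wrist',u,.030),ray('wrist',u,.034))
print('brass hex top',ray('wrist',(173,100),.044),ray('wrist',(181,100),.030))
plan(.671,.116,.2,-3)
E
```

```text
red [0.6714 0.1208 0.034 ] [0.6214 0.1216 0.016 ] yaw -1.0 len 0.05
steel [0.6802 0.0018 0.034 ] [0.6362 0.0245 0.016 ] yaw -27.3 len 0.0495
(298.64898681640625, 203.11253356933594) 29.91807746887207 [0.67056577 0.11976027 0.03      ] [0.66951854 0.11959811 0.034     ]
brass hex top [0.5684805  0.01682319 0.044     ] [0.56836225 0.02007941 0.03      ]
t 3.1 pos [0.6484 0.1019 0.2004] psi -3.93 tilt [-0.  0. -1.] | turn az -0.15 shift [-0.73  0.51  0.01]
```

Request:
apply_moves --steps '[-0.25, 0.19, 0.9, 0, 0, -0.15, 100, -0.25, 0.19, 0.9, 0, 0, -0.15, 100, -0.25, 0.19, 0.9, 0, 0, -0.1, 100, 0, 0, 0.9, 0, 0, -0.1, 100, 0, 0, 0.8, 0, 0, 0, 100, 0, 0, 0, 0, 0, 0, 100, 0, 0, 0, 0, 0, 0, 100, 0, 0, 0, 0, 0, 0, 100]'

```text
t: 3.77
tool_pos: [0.6731, 0.1172, 0.0701]
orientation: [0.027, 3.139, 0.0]
force: [0.2, 0.5, 0.7]
opening: 0.0925
gripper_force: 0.0
```

```bash
python3 - <<'E'
from look import *
look('w2.png',['gauge_red_mid','gauge_steel_mid','adaptor_brass_mid'])
im=cv2.imread('pics/w2.png');hsv=cv2.cvtColor(im,cv2.COLOR_BGR2HSV)
m=((hsv[:,:,0]<6)|(hsv[:,:,0]>174))&(hsv[:,:,1]>120)
c=max(cv2.findContours(m.astype(np.uint8),0,1)[0],key=len);(u,r)=cv2.minEnclosingCircle(c);print(u,r,ray('wrist',u,.030))
plan(.671,.119,.011,-1)
E
```

```text
gauge_red_mid [ 88.7 233. ] 0.63 [ 0.6829 -0.0048  0.017 ]
gauge_red_mid [278.1 221.1] 0.57 [0.677  0.1165 0.017 ]
gauge_steel_mid [ 88.8 233.7] 0.91 [ 0.6832 -0.0048  0.017 ]
adaptor_brass_mid [84.7 41.4] 0.63 [0.5698 0.012  0.022 ]
t 3.97 pos [0.6738 0.1166 0.0707] psi -1.02 tilt [-0.004  0.    -1.   ] | turn az 0.5 shift [ 0.09 -0.06 -4.31]
(276.4781494140625, 221.08978271484375) 48.218475341796875 [0.67240308 0.1153868  0.03      ]
t 3.97 pos [0.6738 0.1166 0.0707] psi -1.02 tilt [-0.004  0.    -1.   ] | turn az -0.0 shift [0.1  0.08 1.99]
```

View pics/w2.png

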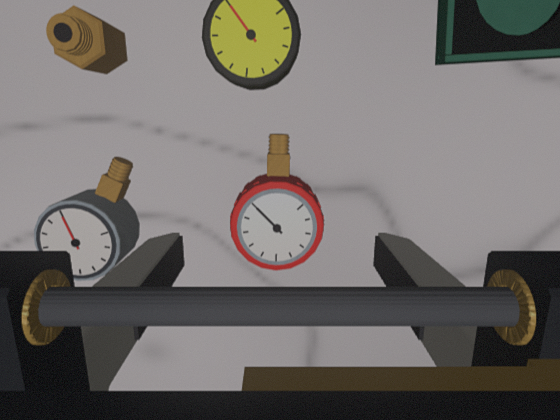

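The red gauge sits centred between the fingers, with its dial at (276,227) and its stem straight up in the image. I'm descending to grip it.

Request:
apply_moves --steps '[0, 0, 0.6, 0, 0, 0, 100, 0, 0, 0.6, 0, 0, 0, 100, 0, 0, 0.5, 0, 0, 0, 100, 0, 0, 0.3, 0, 0, 0, 100, 0, 0, 0, 0, 0, 0, 100, 0, 0, 0, 0, 0, 0, 0, 0, 0, 0, 0, 0, 0, 0, 0, 0, 0, 0, 0, 0, 0, 0, 0, 0, 0, 0, 0, 0, 0, 0, 0, 0, 0, 0, 0, 0, 0, 0, 0, 0, 0, 0, 0, 0, 0, 0, 0, 0, 0]' --grip_force 20

```text
t: 4.97
tool_pos: [0.6727, 0.1164, 0.0086]
orientation: [0.028, 3.141, -0.0]
force: [-0.8, -0.0, 2.2]
opening: 0.0556
gripper_force: 20.0
```

Request:
apply_moves --steps '[0, 0, -0.5, 0, 0, 0, 0, 0, 0, -1, 0, 0, -0.6, 0, 0, 0, -1, 0, 0, -0.6, 0, 0, 0, -1, 0, 0, -0.6, 0, 0, 0, -0.7, 0, 0, -0.37, 0, 0, 0, 0, 0, 0, 0, 0]'

```text
t: 5.47
tool_pos: [0.6758, 0.1168, 0.142]
orientation: [-0.331, 3.114, -0.0]
force: [1.7, 0.3, -0.1]
opening: 0.0559
gripper_force: 20.0
```

```bash
python3 - <<'E'
from h import *
plan(.4756,-.2756,.14,12)
E
```

```text
t 5.47 pos [0.6758 0.1168 0.142 ] psi 12.12 tilt [-0.01  -0.001 -1.   ] | turn az 0.02 shift [  9.25 -11.41   0.07]
```

Request:
apply_moves --steps '[0.4, -0.5, 0, 0, 0, 0, 0, 0.8, -1, 0, 0, 0, 0, 0, 0.8, -1, 0, 0, 0, 0, 0, 0.8, -1, 0, 0, 0, 0, 0, 0.8, -1, 0, 0, 0, 0, 0, 0.8, -1, 0, 0, 0, 0, 0, 0.8, -1, 0, 0, 0, 0, 0, 0.8, -1, 0, 0, 0, 0, 0, 0.8, -1, 0, 0, 0, 0, 0, 0.8, -1, 0, 0, 0, 0, 0, 0.8, -1, 0, 0, 0, 0, 0, 0.8, -0.9, 0, 0, 0, 0, 0]'

```text
t: 6.47
tool_pos: [0.4717, -0.2768, 0.1332]
orientation: [0.326, -3.124, -0.001]
force: [0.3, -0.0, -1.6]
opening: 0.0559
gripper_force: 20.0
```

Request:
apply_moves --steps '[0.05, 0, 0, 0, 0, 0, 0, 0, 0, 0, 0, 0, 0, 0, 0, 0, 0, 0, 0, 0, 0, 0, 0, 0, 0, 0, 0, 0]'

```text
t: 6.8
tool_pos: [0.4722, -0.2746, 0.1335]
orientation: [0.329, -3.124, -0.002]
force: [0.6, -0.6, -2.8]
opening: 0.0558
gripper_force: 20.0
```

```bash
python3 look.py w3.png tray_blue gauge_red_mid; python3 -c "
from h import *
plan(.4756,-.2756,.14,12)"
```

```text
gauge_red_mid [280.7 262.5] 0.64 [ 0.5294 -0.2607  0.017 ]
t 6.95 pos [ 0.4726 -0.2746  0.1339] psi 12.1 tilt [ 0.  0. -1.] | turn az 2.68 shift [-5.69 13.42 -2.2 ]
t 6.95 pos [ 0.4726 -0.2746  0.1339] psi 12.1 tilt [ 0.  0. -1.] | turn az 0.02 shift [-0.09 -0.05 -0.2 ]
```

View pics/w3.png

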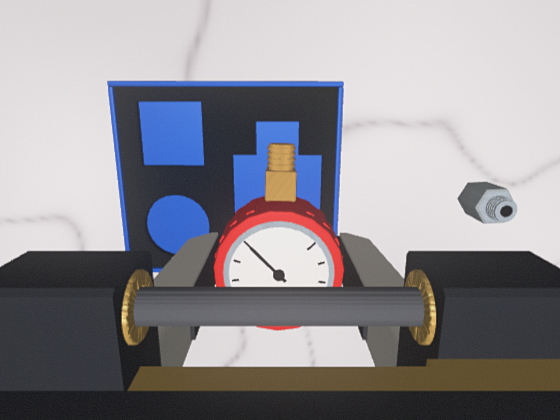

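The tray shows beyond the gauge, square in view. Rim corners are at (108,82) and (343,81), the square at about (172,133), the round at (178,224), and the slot end at (256–299,122). I'll fit the tray pose from these.

```bash
python3 - <<'E'
from h import *
from scipy.optimize import least_squares
P=[((108,82),(-78,-89,14)),((343,81),(-78,89,14)),((139,102),(-63,-70,10)),((202,101),(-63,-20,10)),((142,165),(-13,-70,10)),((204,165),(-13,-20,10)),((256,122),(-48,22,10)),((299,121),(-48,56,10)),((178,224),(38,-45,7))]
def f(v):
    c,s=np.cos(v[2]),np.sin(v[2])
    return np.concatenate([(proj('wrist',[v[0]+(c*x-s*y)/1e3,v[1]+(s*x+c*y)/1e3,z/1e3])-uv) for uv,(x,y,z) in P])
r=least_squares(f,[.47,-.316,.2]);v=r.x;print(v,np.degrees(v[2]),r.fun.reshape(-1,2).round(1).tolist())
c,s=np.cos(v[2]),np.sin(v[2])
for n,x,y in(('g',14,39),('a',-38,-45),('w',38,-45)): print(n,(v[0]+(c*x-s*y)/1e3).round(4),(v[1]+(s*x+c*y)/1e3).round(4))
print(ray('wrist',(279,275),.134-.01+.034),ray('wrist',(488,207),.022), ray('wrist',(507,210),.044))
E
```

```text
[ 0.47195056 -0.31530416  0.20997948] 12.03093813466576 [[-0.7, -1.5], [1.6, -0.2], [-2.5, -0.7], [-0.6, 0.4], [0.3, 0.8], [0.5, 0.8], [0.2, -0.6], [0.7, 0.5], [0.5, 1.1]]
g 0.4775 -0.2742
a 0.4442 -0.3672
w 0.5185 -0.3514
[ 0.47467631 -0.27424192  0.158     ] [ 0.44642684 -0.11040693  0.022     ] [ 0.44262681 -0.11013179  0.044     ]
```

Request:
apply_moves --steps '[-0.15, 0, 0.8, 0, 0, 0, 0, 0, 0, 1, 0, 0, 0, 0, 0, 0, 1, 0, 0, 0, 0, 0, 0, 0.6, 0, 0, 0, 0, 0, 0, 0.3, 0, 0, 0, 0, 0, 0, 0, 0, 0, 0, 0, 0, 0, 0, 0, 0, 0, 0, 0, 0, 0, 0, 0, 0, 0]'

```text
t: 7.62
tool_pos: [0.4778, -0.2755, 0.0249]
orientation: [-0.329, 3.122, -0.003]
force: [0.0, -0.2, -2.1]
opening: 0.0554
gripper_force: 20.0
```

```bash
python3 -c "
from h import *
plan(.4765,-.2742,.0135,12)"
```

```text
t 7.62 pos [ 0.4778 -0.2755  0.0249] psi 12.03 tilt [-0.002 -0.002 -1.   ] | turn az 0.0 shift [0.03 0.05 0.38]
```

Request:
apply_moves --steps '[0, 0, 0.15, 0, 0, 0, 0, 0, 0, 0.1, 0, 0, 0, 0, 0, 0, 0.05, 0, 0, 0, 0, 0, 0, 0, 0, 0, 0, 0, 0, 0, 0, 0, 0, 0, 0]'

```text
t: 8.03
tool_pos: [0.4764, -0.2749, 0.0141]
orientation: [0.328, -3.124, -0.0]
force: [-0.7, 0.0, -2.9]
opening: 0.0556
gripper_force: 20.0
```

Request:
apply_moves --steps '[0, 0, 0.03, 0, 0, 0, 0, 0, 0, 0.02, 0, 0, 0, 0, 0, 0, 0, 0, 0, 0, 0, 0, 0, 0, 0, 0, 0, 0]'

```text
t: 8.37
tool_pos: [0.4764, -0.2749, 0.0126]
orientation: [-0.328, 3.124, -0.0]
force: [-0.7, -0.5, -2.7]
opening: 0.0557
gripper_force: 20.0
```

Request:
apply_moves --steps '[0, 0, 0.03, 0, 0, 0, 0, 0, 0, 0, 0, 0, 0, 0, 0, 0, 0, 0, 0, 0, 0, 0, 0, 0, 0, 0, 0, 0]'

```text
t: 8.7
tool_pos: [0.4765, -0.2749, 0.0125]
orientation: [0.329, -3.124, 0.0]
force: [-3.5, 3.0, 6.2]
opening: 0.0553
gripper_force: 20.0
```

Request:
apply_moves --steps '[0, 0, 0, 0, 0, 0, 64, 0, 0, 0, 0, 0, 0, 64, 0, 0, 0, 0, 0, 0, 64, 0, 0, -0.1, 0, 0, 0, 64, 0, 0, -0.2, 0, 0, 0, 75, 0, 0, -0.5, 0, 0, 0, 85, 0, 0, -0.8, 0, 0, 0, 90, 0, 0, -1, 0, 0, 0, 100, 0, 0, -1, 0, 0, 0, 100, 0, 0, -1, 0, 0, 0, 100, 0, 0, 0, 0, 0, 0, 100, 0, 0, 0, 0, 0, 0, 100]'

```text
t: 9.7
tool_pos: [0.4781, -0.276, 0.1529]
orientation: [-0.328, 3.12, -0.006]
force: [0.3, -0.3, -0.8]
opening: 0.0931
gripper_force: 0.0
```

```bash
python3 look.py w4.png tray_blue gauge_red_mid adaptor_steel_mid ring_weight_mid; python3 -c "
from h import *
plan(.675,-.133,.15,0)"
```

```text
tray_blue [235.2 168.7] 0.92 [ 0.4685 -0.3151  0.    ]
gauge_red_mid [279.4 191.5] 0.71 [ 0.4759 -0.2734  0.017 ]
adaptor_steel_mid [482.6 189.1] 0.57 [ 0.4378 -0.1102  0.022 ]
t 9.95 pos [ 0.4755 -0.2742  0.1478] psi 12.0 tilt [ 0.002  0.002 -1.   ] | turn az 2.67 shift [-5.6  13.4  -1.74]
t 9.95 pos [ 0.4755 -0.2742  0.1478] psi 12.0 tilt [ 0.002  0.002 -1.   ] | turn az 2.0 shift [-6.65  4.71 -0.07]
```

View pics/w4.png

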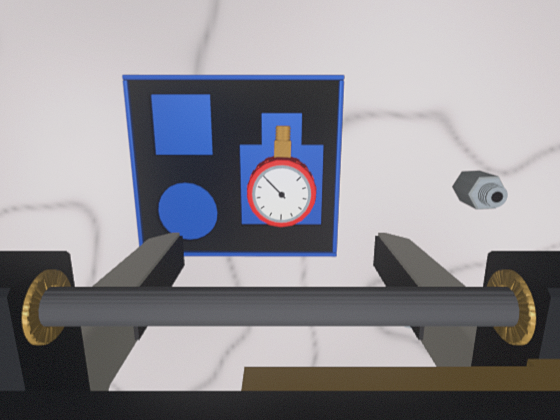

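The red gauge lies in its cut-out, centred at (281,192) with its stem in the slot. Next is the steel weight.

```bash
python3 -c "
from h import *
plan(.665,-.133,.14,12)"
```

```text
t 9.95 pos [ 0.4755 -0.2742  0.1478] psi 12.0 tilt [ 0.002  0.002 -1.   ] | turn az -0.0 shift [-7.16  3.29  0.26]
```

Request:
apply_moves --steps '[-0.8, 0.37, 0.03, 0, 0, 0, 80, -0.9, 0.41, 0.03, 0, 0, 0, 80, -0.9, 0.41, 0.03, 0, 0, 0, 80, -0.9, 0.41, 0.03, 0, 0, 0, 80, -0.9, 0.41, 0.03, 0, 0, 0, 80, -0.9, 0.41, 0.03, 0, 0, 0, 80, -0.9, 0.41, 0.03, 0, 0, 0, 80, -0.9, 0.41, 0.03, 0, 0, 0, 80, 0, 0, 0, 0, 0, 0, 80, 0, 0, 0, 0, 0, 0, 80, 0, 0, 0, 0, 0, 0, 80]'

```text
t: 10.87
tool_pos: [0.6636, -0.1355, 0.1409]
orientation: [0.329, -3.122, -0.001]
force: [-0.6, 0.7, -0.2]
opening: 0.0743
gripper_force: 0.0
```

```bash
python3 look.py w5.png weight_steel_mid ring_weight_mid gauge_steel_mid; python3 -c "
from h import *
import h
im=cv2.imread('pics/w5.png');cv2.imwrite('pics/w5c.png',im)"
```

```text
weight_steel_mid [274.1 206.2] 0.58 [ 0.6738 -0.1379  0.024 ]
ring_weight_mid [320.3  68.2] 0.57 [ 0.5613 -0.1246  0.006 ]
gauge_steel_mid [427.1 246.3] 0.72 [ 0.6839 -0.0025  0.017 ]
t 11.07 pos [ 0.6639 -0.1364  0.1425] psi 11.93 tilt [ 0. -0. -1.] | turn az 2.65 shift [ 0.35  8.38 -1.92]
```

View pics/w5.png

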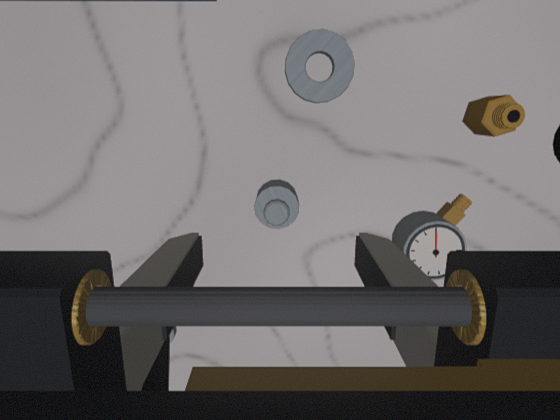

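The weight body is at (277,204) with its knob top at (277,212), standing between the fingers.

```bash
python3 -c "
from h import *
print(ray('wrist',(277,212),.048),ray('wrist',(277,206),.03))
plan(.673,-.137,.011,12)"
```

```text
[ 0.67200682 -0.13604459  0.048     ] [ 0.6721825  -0.13606965  0.03      ]
t 11.07 pos [ 0.6639 -0.1364  0.1425] psi 11.93 tilt [ 0. -0. -1.] | turn az -0.01 shift [-0.29 -0.08  4.38]
```

Request:
apply_moves --steps '[-0.14, -0.03, 0.7, 0, 0, 0, 80, -0.14, -0.02, 1, 0, 0, 0, 80, 0, 0, 1, 0, 0, 0, 80, 0, 0, 0.9, 0, 0, 0, 80, 0, 0, 0.5, 0, 0, 0, 80, 0, 0, 0.26, 0, 0, 0, 80, 0, 0, 0, 0, 0, 0, 0, 0, 0, 0, 0, 0, 0, 0, 0, 0, 0, 0, 0, 0, 0, 0, 0, 0, 0, 0, 0, 0, 0, 0, 0, 0, 0, 0, 0, 0, 0, 0, 0, 0, 0, 0]' --grip_force 25

```text
t: 12.07
tool_pos: [0.6739, -0.1354, 0.013]
orientation: [-0.328, 3.123, -0.001]
force: [-0.3, -0.1, 0.5]
opening: 0.0388
gripper_force: 0.0
```

Request:
apply_moves --steps '[0, 0, 0, 0, 0, 0, 0, 0, 0, 0, 0, 0, 0, 0, 0, 0, 0, 0, 0, 0, 0, 0, 0, 0, 0, 0, 0, 0]'

```text
t: 12.4
tool_pos: [0.6737, -0.1352, 0.0127]
orientation: [-0.328, 3.123, -0.0]
force: [-1.6, 1.0, 6.2]
opening: 0.0354
gripper_force: 25.0
```

```bash
python3 -c "
from h import *
plan(.5185,-.3514,.13,12)"
```

```text
t 12.4 pos [ 0.6737 -0.1352  0.0127] psi 12.01 tilt [-0.001 -0.    -1.   ] | turn az 0.0 shift [ 6.56 -5.97 -3.91]
```

Request:
apply_moves --steps '[0, 0, -0.4, 0, 0, 0, 0, 0, 0, -1, 0, 0, 0, 0, 0, 0, -1, 0, 0, 0, 0, 0.4, -0.35, -0.9, 0, 0, 0, 0, 0.8, -0.73, 0, 0, 0, 0, 0, 0.9, -0.82, 0, 0, 0, 0, 0, 0.9, -0.82, 0, 0, 0, 0, 0, 0.9, -0.82, 0, 0, 0, 0, 0, 0.9, -0.82, 0, 0, 0, 0, 0, 0.9, -0.82, 0, 0, 0, 0, 0, 0.7, -0.62, 0, 0, 0, 0, 0, 0, 0, 0, 0, 0, 0, 0]'

```text
t: 13.4
tool_pos: [0.5176, -0.3498, 0.1107]
orientation: [0.321, -3.123, 0.002]
force: [0.8, -0.9, -2.3]
opening: 0.0353
gripper_force: 25.0
```

Request:
apply_moves --steps '[0, 0, 0, 0, 0, 0, 0, 0, 0, 0, 0, 0, 0, 0]'

```text
t: 13.57
tool_pos: [0.5214, -0.345, 0.1106]
orientation: [0.327, -3.124, -0.001]
force: [0.1, 0.6, -2.6]
opening: 0.0354
gripper_force: 25.0
```

```bash
python3 look.py w6.png weight_steel_mid gauge_red_mid; python3 -c "
from h import *
plan(.5185,-.3514,.0167,12)"
```

```text
weight_steel_mid [281.9 255.6] 0.64 [ 0.5603 -0.3336  0.024 ]
gauge_red_mid [388.5 169.5] 0.62 [ 0.482  -0.2717  0.017 ]
t 13.72 pos [ 0.5222 -0.3442  0.1106] psi 12.09 tilt [-0.  0. -1.] | turn az 2.68 shift [-3.88 15.61 -2.98]
t 13.72 pos [ 0.5222 -0.3442  0.1106] psi 12.09 tilt [-0.  0. -1.] | turn az 0.02 shift [ 0.17 -0.21  3.13]
```

View pics/w6.png

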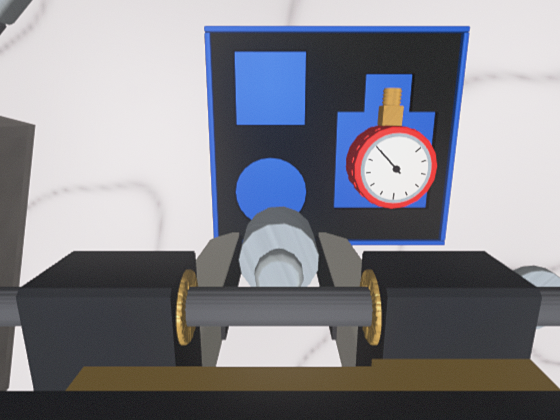

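The weight is held over the round cut-out at (271,190), and the red gauge is undisturbed. I'll make a small shift and then lower it.

Request:
apply_moves --steps '[0.07, -0.1, 0.3, 0, 0, 0, 0, 0.07, -0.11, 0.5, 0, 0, 0, 0, 0, 0, 1, 0, 0, 0, 0, 0, 0, 0.7, 0, 0, 0, 0, 0, 0, 0.3, 0, 0, 0, 0, 0, 0, 0.15, 0, 0, 0, 0, 0, 0, 0, 0, 0, 0, 0, 0, 0, 0, 0, 0, 0, 0, 0, 0, 0, 0, 0, 0, 0]'

```text
t: 14.47
tool_pos: [0.5199, -0.3532, 0.024]
orientation: [-0.329, 3.122, -0.003]
force: [-0.3, 0.4, -2.2]
opening: 0.0351
gripper_force: 25.0
```

```bash
python3 -c "
from h import *
plan(.5195,-.3514,.0167,12)"
```

```text
t 14.47 pos [ 0.5199 -0.3532  0.024 ] psi 12.01 tilt [-0.002 -0.002 -1.   ] | turn az 0.0 shift [0.   0.06 0.24]
```

Request:
apply_moves --steps '[0, 0, 0.1, 0, 0, 0, 0, 0, 0, 0.05, 0, 0, 0, 0, 0, 0, 0.03, 0, 0, 0, 0, 0, 0, 0, 0, 0, 0, 0, 0, 0, 0, 0, 0, 0, 0]'

```text
t: 14.88
tool_pos: [0.5187, -0.3524, 0.0168]
orientation: [-0.328, 3.124, -0.0]
force: [-0.2, -1.1, -3.0]
opening: 0.0354
gripper_force: 25.0
```

Request:
apply_moves --steps '[0, 0, 0.03, 0, 0, 0, 0, 0, 0, 0.02, 0, 0, 0, 0, 0, 0, 0, 0, 0, 0, 0, 0, 0, 0, 0, 0, 0, 0]'

```text
t: 15.22
tool_pos: [0.5187, -0.3525, 0.0166]
orientation: [0.328, -3.124, 0.0]
force: [-4.4, 2.9, 8.5]
opening: 0.0351
gripper_force: 25.0
```

Contact. I'm releasing it and rising.

Request:
apply_moves --steps '[0, 0, 0, 0, 0, 0, 48, 0, 0, 0, 0, 0, 0, 48, 0, 0, 0, 0, 0, 0, 48, 0, 0, 0, 0, 0, 0, 48, 0, 0, -0.5, 0, 0, 0, 55, 0, 0, -1, 0, 0, 0, 65, 0, 0, -1, 0, 0, 0, 65, 0, 0, -1, 0, 0, 0, 65, 0, 0, -0.8, 0, 0, 0, 65, 0, 0, 0, 0, 0, 0, 65]'

```text
t: 16.05
tool_pos: [0.5216, -0.3547, 0.1514]
orientation: [-0.328, 3.117, -0.011]
force: [0.7, -1.2, 1.5]
opening: 0.0604
gripper_force: 0.0
```

```bash
python3 look.py w7.png weight_steel_mid gauge_red_mid; python3 -c "
from h import *
plan(.560,.012,.14,12);plan(.560,.012,.14,0)"
```

```text
weight_steel_mid [286.5 186.3] 0.93 [ 0.5128 -0.3483  0.024 ]
gauge_red_mid [385. 160.] 0.87 [ 0.4748 -0.2737  0.017 ]
t 16.2 pos [ 0.5186 -0.3523  0.1438] psi 12.0 tilt [ 0.  0. -1.] | turn az 2.67 shift [-3.98 15.89 -1.87]
t 16.2 pos [ 0.5186 -0.3523  0.1438] psi 12.0 tilt [ 0.  0. -1.] | turn az -0.0 shift [-3.87 11.59  0.13]
t 16.2 pos [ 0.5186 -0.3523  0.1438] psi 12.0 tilt [ 0.  0. -1.] | turn az 2.0 shift [-1.38 12.14  0.13]
```

Request:
apply_moves --steps '[-0.33, 0.96, 0, 0, 0, 0, 65, -0.33, 0.96, 0, 0, 0, 0, 65, -0.33, 0.96, 0, 0, 0, 0, 65, -0.33, 0.96, 0, 0, 0, 0, 65, -0.33, 0.96, 0, 0, 0, 0, 65, -0.33, 0.96, 0, 0, 0, 0, 65, -0.33, 0.96, 0, 0, 0, 0, 65, -0.33, 0.96, 0, 0, 0, 0, 65, -0.33, 0.96, 0, 0, 0, 0, 65, -0.33, 0.96, 0, 0, 0, 0, 65, -0.33, 0.96, 0, 0, 0, 0, 65, -0.3, 0.96, 0, 0, 0, 0, 65]'

```text
t: 17.2
tool_pos: [0.5607, 0.0118, 0.1418]
orientation: [0.328, -3.121, -0.001]
force: [0.9, 0.3, 0.2]
opening: 0.0604
gripper_force: 0.0
```

Request:
apply_moves --steps '[0, 0, 0, 0, 0, 0, 65, 0, 0, 0, 0, 0, 0, 65, 0, 0, 0, 0, 0, 0, 65]'

```text
t: 17.45
tool_pos: [0.5611, 0.0099, 0.1426]
orientation: [0.329, -3.122, 0.0]
force: [-0.1, 0.3, -0.5]
opening: 0.0611
gripper_force: 0.0
```

```bash
python3 look.py w8.png adaptor_brass_mid gauge_steel_mid gauge_black_mid; python3 -c "
from h import *
im=cv2.imread('pics/w8.png')[90:300,140:440];cv2.imwrite('pics/w8c.png',cv2.resize(im,(780,546),interpolation=cv2.INTER_CUBIC))"
```

```text
adaptor_brass_mid [281.  207.6] 0.56 [0.5727 0.0134 0.022 ]
gauge_steel_mid [236.9 318.4] 0.95 [ 0.684  -0.0038  0.017 ]
gauge_black_mid [386.9 222.9] 0.65 [0.5692 0.104  0.017 ]
t 17.65 pos [0.5619 0.009  0.1438] psi 11.91 tilt [ 0.001 -0.    -1.   ] | turn az 2.65 shift [-3.38  3.78 -1.87]
```

View pics/w8c.png

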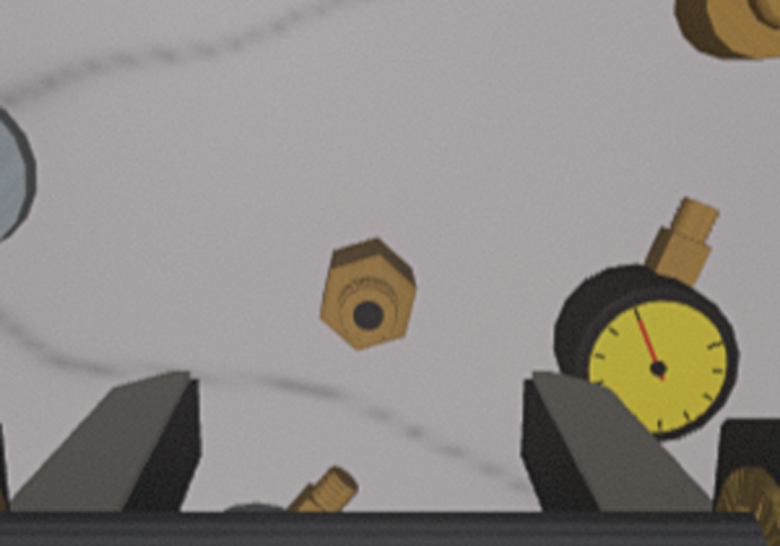

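The crop shows the brass hex with its side flats tilted about 9.5° from the finger axis and its bore at crop (368,315), full-frame (281.5,211). The black gauge is clear of the right finger.

```bash
python3 -c "
from h import *
print(ray('wrist',(281.5,211),.044))
p=ray('wrist',(281.5,211),.044)
plan(p[0],p[1],.012,2.5)"
```

```text
[0.56998853 0.01286944 0.044     ]
t 17.65 pos [0.5619 0.009  0.1438] psi 11.91 tilt [ 0.001 -0.    -1.   ] | turn az 1.57 shift [-0.27  0.12  4.39]
```

Request:
apply_moves --steps '[0, 0, 0.3, 0, 0, 0.8, 65, 0, 0, 0.5, 0, 0, 0.77, 65, -0.15, 0.06, 1, 0, 0, 0, 65, -0.14, 0.06, 1, 0, 0, 0, 65, 0, 0, 0.8, 0, 0, 0, 65, 0, 0, 0.5, 0, 0, 0, 65, 0, 0, 0.28, 0, 0, 0, 65, 0, 0, 0, 0, 0, 0, 65, 0, 0, 0, 0, 0, 0, 0, 0, 0, 0, 0, 0, 0, 0, 0, 0, 0, 0, 0, 0, 0, 0, 0, 0, 0, 0, 0, 0]' --grip_force 15

```text
t: 18.65
tool_pos: [0.5719, 0.014, 0.0144]
orientation: [-0.071, 3.138, -0.0]
force: [0.8, -0.8, 0.1]
opening: 0.038
gripper_force: 0.0
```

Request:
apply_moves --steps '[0, 0, 0, 0, 0, 0, 0, 0, 0, 0, 0, 0, 0, 0, 0, 0, 0, 0, 0, 0, 0, 0, 0, 0, 0, 0, 0, 0, 0, 0, 0, 0, 0, 0, 0]'

```text
t: 19.07
tool_pos: [0.5713, 0.0141, 0.0136]
orientation: [-0.071, 3.14, -0.0]
force: [-0.3, -0.1, 6.8]
opening: 0.0269
gripper_force: 14.9
```

```bash
python3 -c "
from h import *
plan(.4442,-.3672,.11,12)"
```

```text
t 19.07 pos [0.5713 0.0141 0.0136] psi 2.58 tilt [-0.001 -0.    -1.   ] | turn az -1.57 shift [  6.79 -11.55  -3.21]
```

Request:
apply_moves --steps '[0, 0, -0.4, 0, 0, 0, 0, 0, 0, -0.9, 0, 0, -0.8, 0, 0, 0, -1, 0, 0, -0.77, 0, 0, 0, -0.9, 0, 0, 0, 0, 0.57, -0.97, 0, 0, 0, 0, 0, 0.57, -0.97, 0, 0, 0, 0, 0, 0.57, -0.97, 0, 0, 0, 0, 0, 0.57, -0.97, 0, 0, 0, 0, 0, 0.57, -0.97, 0, 0, 0, 0, 0, 0.57, -0.97, 0, 0, 0, 0, 0, 0.57, -0.97, 0, 0, 0, 0, 0, 0.57, -0.97, 0, 0, 0, 0, 0]'

```text
t: 20.07
tool_pos: [0.4843, -0.2432, 0.1092]
orientation: [0.329, -3.124, -0.0]
force: [0.7, 0.6, -2.4]
opening: 0.0271
gripper_force: 14.9
```

Request:
apply_moves --steps '[0.57, -0.97, 0, 0, 0, 0, 0, 0.57, -0.97, 0, 0, 0, 0, 0, 0.57, -0.97, 0, 0, 0, 0, 0, 0.5, -0.9, 0, 0, 0, 0, 0, 0, 0, 0, 0, 0, 0, 0, 0, 0, 0, 0, 0, 0, 0, 0, 0, 0, 0, 0, 0, 0]'

```text
t: 20.65
tool_pos: [0.444, -0.367, 0.1088]
orientation: [0.327, -3.124, -0.002]
force: [0.1, 0.4, -1.9]
opening: 0.0273
gripper_force: 14.9
```

```bash
python3 look.py w9.png weight_steel_mid gauge_red_mid; python3 -c "
from h import *
plan(.4442,-.3672,.0176,12)"
```

```text
t 20.8 pos [ 0.4446 -0.3663  0.1088] psi 12.09 tilt [ 0.     0.001 -1.   ] | turn az 2.68 shift [-6.41 16.53 -3.04]
t 20.8 pos [ 0.4446 -0.3663  0.1088] psi 12.09 tilt [ 0.     0.001 -1.   ] | turn az 0.01 shift [ 0.02 -0.03  3.04]
```

View pics/w9.png

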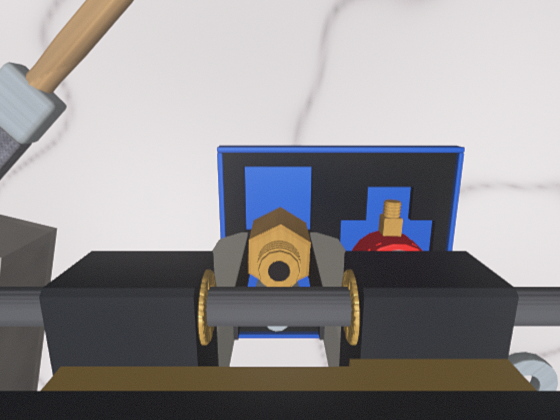

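The brass adaptor is lined up over its square, whose left and right edges are at columns 245–311. I'm lowering it.

Request:
apply_moves --steps '[0, 0, 0.6, 0, 0, 0, 0, 0, 0, 1, 0, 0, 0, 0, 0, 0, 0.7, 0, 0, 0, 0, 0, 0, 0.3, 0, 0, 0, 0, 0, 0, 0.2, 0, 0, 0, 0, 0, 0, 0.1, 0, 0, 0, 0, 0, 0, 0.04, 0, 0, 0, 0, 0, 0, 0, 0, 0, 0, 0, 0, 0, 0, 0, 0, 0, 0]'

```text
t: 21.55
tool_pos: [0.445, -0.3683, 0.0221]
orientation: [-0.328, 3.123, -0.003]
force: [0.7, -0.9, -1.0]
opening: 0.0269
gripper_force: 14.9
```

Request:
apply_moves --steps '[0, 0, 0.04, 0, 0, 0, 0, 0, 0, 0, 0, 0, 0, 0, 0, 0, 0, 0, 0, 0, 0]'

```text
t: 21.8
tool_pos: [0.4443, -0.3678, 0.0199]
orientation: [-0.328, 3.124, -0.001]
force: [0.6, -0.6, -0.7]
opening: 0.0271
gripper_force: 14.9
```

Request:
apply_moves --steps '[0, 0, 0.05, 0, 0, 0, 0, 0, 0, 0.04, 0, 0, 0, 0, 0, 0, 0, 0, 0, 0, 0, 0, 0, 0, 0, 0, 0, 0]'

```text
t: 22.13
tool_pos: [0.4444, -0.3678, 0.0176]
orientation: [-0.328, 3.124, -0.001]
force: [-2.2, 2.1, 6.7]
opening: 0.0273
gripper_force: 14.9
```

Request:
apply_moves --steps '[0, 0, 0, 0, 0, 0, 38, 0, 0, 0, 0, 0, 0, 38, 0, 0, 0, 0, 0, 0, 38, 0, 0, 0, 0, 0, 0, 38, 0, 0, -0.5, 0, 0, 0, 45, 0, 0, -1, 0, 0, 0, 60, 0, 0, -1, 0, 0, 0, 65, 0, 0, -1, 0, 0, 0, 65, 0, 0, -0.7, 0, 0, 0, 65, 0, 0, 0, 0, 0, 0, 65, 0, 0, 0, 0, 0, 0, 65]'

```text
t: 23.05
tool_pos: [0.4451, -0.3685, 0.1445]
orientation: [-0.328, 3.122, -0.004]
force: [0.1, 0.4, -1.5]
opening: 0.0607
gripper_force: 0.0
```

```bash
python3 look.py w10.png adaptor_brass_mid weight_steel_mid gauge_red_mid; python3 -c "
from h import *
plan(.435,-.110,.14,12)"
```

```text
adaptor_brass_mid [278.6 191.4] 0.72 [ 0.4414 -0.3674  0.022 ]
weight_steel_mid [279.  279.2] 0.82 [ 0.5151 -0.3509  0.024 ]
gauge_red_mid [380.3 254.8] 0.68 [ 0.4781 -0.2701  0.017 ]
t 23.25 pos [ 0.4433 -0.3667  0.1406] psi 12.0 tilt [ 0.002  0.003 -1.   ] | turn az 2.67 shift [-6.45 16.55 -1.98]
t 23.25 pos [ 0.4433 -0.3667  0.1406] psi 12.0 tilt [ 0.002  0.003 -1.   ] | turn az -0.0 shift [-1.51  8.43  0.02]
```

Request:
apply_moves --steps '[-0.17, 0.93, 0, 0, 0, 0, 65, -0.17, 0.93, 0, 0, 0, 0, 65, -0.17, 0.94, 0, 0, 0, 0, 65, -0.17, 0.94, 0, 0, 0, 0, 65, -0.17, 0.94, 0, 0, 0, 0, 65, -0.17, 0.94, 0, 0, 0, 0, 65, -0.17, 0.94, 0, 0, 0, 0, 65, -0.16, 0.94, 0, 0, 0, 0, 65, -0.16, 0.93, 0, 0, 0, 0, 65, 0, 0, 0, 0, 0, 0, 65, 0, 0, 0, 0, 0, 0, 65, 0, 0, 0, 0, 0, 0, 65]'

```text
t: 24.25
tool_pos: [0.4355, -0.1109, 0.1419]
orientation: [0.329, -3.123, -0.0]
force: [-0.1, -0.4, 0.2]
opening: 0.0599
gripper_force: 0.0
```

```bash
python3 look.py w11.png adaptor_steel_mid; python3 -c "
from h import *
im=cv2.imread('pics/w11.png')[90:300,140:440];cv2.imwrite('pics/w11c.png',cv2.resize(im,(780,546),interpolation=cv2.INTER_CUBIC))"
```

```text
adaptor_steel_mid [273.6 201.6] 0.57 [ 0.4429 -0.1142  0.022 ]
t 24.35 pos [ 0.4357 -0.1116  0.1423] psi 11.95 tilt [ 0.001  0.    -1.   ] | turn az 2.66 shift [-7.3   8.08 -1.92]
```

View pics/w11c.png

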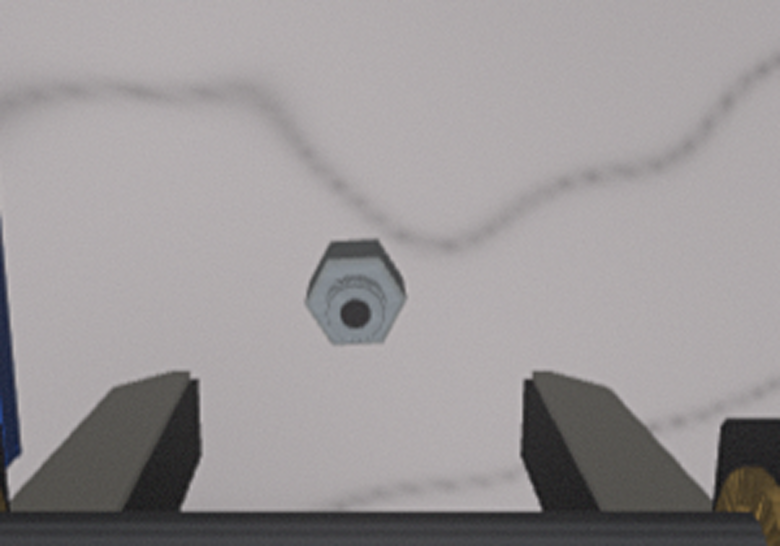

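The steel hex has corners left and right, so the fingers need about a 28° turn (to ψ≈−16°). Its bore is at crop (356,313), full-frame (277,210.5).

```bash
python3 -c "
from h import *
p=ray('wrist',(277,210.5),.044);print(p)
plan(p[0]+.0005,p[1],.0125,-16)"
```

```text
[ 0.44366026 -0.11118793  0.044     ]
t 24.35 pos [ 0.4357 -0.1116  0.1423] psi 11.95 tilt [ 0.001  0.    -1.   ] | turn az 4.66 shift [-0.27  0.09  4.33]
```

Request:
apply_moves --steps '[0, 0, 0.2, 0, 0, 0.93, 65, 0, 0, 0.3, 0, 0, 0.93, 65, 0, 0, 0.3, 0, 0, 0.93, 65, 0, 0, 0.3, 0, 0, 0.93, 65, 0, 0, 0.3, 0, 0, 0.94, 65, -0.14, 0.05, 1, 0, 0, 0, 65, -0.13, 0.04, 1, 0, 0, 0, 65, 0, 0, 0.6, 0, 0, 0, 65, 0, 0, 0.3, 0, 0, 0, 65, 0, 0, 0, 0, 0, 0, 65]'

```text
t: 25.18
tool_pos: [0.4423, -0.1105, 0.0113]
orientation: [-0.438, -3.106, -0.002]
force: [0.7, -0.1, -0.2]
opening: 0.06
gripper_force: 0.0
```

Request:
apply_moves --steps '[0, 0, 0.03, 0, 0, 0, 0, 0, 0, 0, 0, 0, 0, 0, 0, 0, 0, 0, 0, 0, 0, 0, 0, 0, 0, 0, 0, 0, 0, 0, 0, 0, 0, 0, 0, 0, 0, 0, 0, 0, 0, 0, 0, 0, 0, 0, 0, 0, 0, 0, 0, 0, 0, 0, 0, 0]'

```text
t: 25.85
tool_pos: [0.445, -0.1107, 0.0136]
orientation: [0.436, 3.11, -0.001]
force: [-1.1, 0.1, 6.2]
opening: 0.0266
gripper_force: 15.0
```

```bash
python3 -c "
from h import *
a=np.radians(2.3);c,s=np.cos(a),np.sin(a)
for x,y in((14,39),(-38,-45)): print(.4989+(c*x-s*y)/1e3,.2994+(s*x+c*y)/1e3)
plan(.4626,.2529,.11,2.3)"
```

```text
0.5113235816228324 0.3389304265049192
0.46273654364961625 0.25291124410361265
t 25.85 pos [ 0.445  -0.1107  0.0136] psi -15.95 tilt [-0.001 -0.    -1.   ] | turn az -3.04 shift [-1.07 12.09 -3.21]
```

Request:
apply_moves --steps '[0, 0, -0.3, 0, 0, 0, 0, 0, 0, -0.8, 0, 0, -0.76, 0, 0, 0, -0.8, 0, 0, -0.76, 0, 0, 0, -0.8, 0, 0, -0.76, 0, 0, 0, -0.6, 0, 0, -0.76, 0, -0.09, 0.93, 0, 0, 0, 0, 0, -0.09, 0.93, 0, 0, 0, 0, 0, -0.09, 0.93, 0, 0, 0, 0, 0, -0.08, 0.93, 0, 0, 0, 0, 0, -0.08, 0.93, 0, 0, 0, 0, 0, -0.08, 0.93, 0, 0, 0, 0, 0, -0.08, 0.93, 0, 0, 0, 0, 0]'

```text
t: 26.85
tool_pos: [0.4539, 0.0869, 0.1121]
orientation: [0.062, -3.141, -0.0]
force: [1.1, 0.6, -1.5]
opening: 0.0271
gripper_force: 15.0
```

Request:
apply_moves --steps '[-0.08, 0.93, 0, 0, 0, 0, 0, -0.08, 0.93, 0, 0, 0, 0, 0, -0.08, 0.93, 0, 0, 0, 0, 0, -0.08, 0.93, 0, 0, 0, 0, 0, -0.08, 0.93, 0, 0, 0, 0, 0, -0.08, 0.92, 0, 0, 0, 0, 0, 0, 0, 0, 0, 0, 0, 0, 0, 0, 0, 0, 0, 0, 0, 0, 0, 0, 0, 0, 0, 0]'

```text
t: 27.6
tool_pos: [0.4617, 0.2527, 0.1117]
orientation: [0.064, -3.14, 0.001]
force: [-0.4, -0.5, -1.5]
opening: 0.0268
gripper_force: 15.0
```

```bash
python3 look.py w12.png tray_green; python3 -c "
from h import *
plan(.4626,.2529,.0176,2.3)"
```

```text
tray_green [333.9 245.7] 0.93 [0.5016 0.2986 0.    ]
t 27.7 pos [0.4619 0.2521 0.1118] psi 2.23 tilt [ 0. -0. -1.] | turn az 1.04 shift [-7.27 -4.07 -2.94]
t 27.7 pos [0.4619 0.2521 0.1118] psi 2.23 tilt [ 0. -0. -1.] | turn az -0.01 shift [-0.02  0.03  3.14]
```

View pics/w12.png

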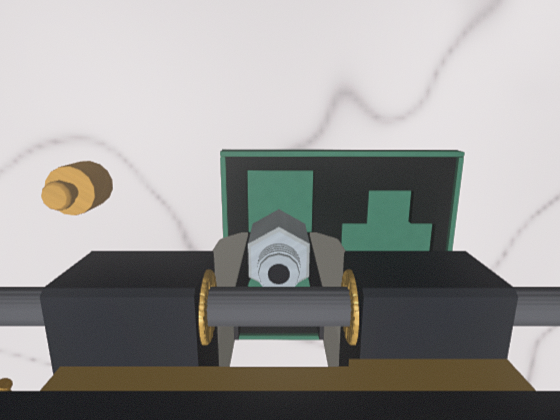

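The green tray is square in view, with rim corners at (221,152) and (462,152), and the square cut-out has its top edge at (248–313,171). I'll refit the tray pose from these.

```bash
python3 - <<'E'
from h import *
from scipy.optimize import least_squares
P=[((221,152),(-78,-89,14)),((462,152),(-78,89,14)),((248,171),(-63,-70,10)),((313,171),(-63,-20,10)),((368,191),(-48,22,10)),((411,191),(-48,56,10)),((342,224),(-22,3,10)),((431,224),(-22,75,10))]
def f(v):
    c,s=np.cos(v[2]),np.sin(v[2])
    return np.concatenate([(proj('wrist',[v[0]+(c*x-s*y)/1e3,v[1]+(s*x+c*y)/1e3,z/1e3])-uv) for uv,(x,y,z) in P])
r=least_squares(f,[.5,.3,.04]);v=r.x;print(v,np.degrees(v[2]),r.fun.reshape(-1,2).round(1).tolist())
c,s=np.cos(v[2]),np.sin(v[2])
for n,x,y in(('g',14,39),('a',-38,-45)):
    X=v[0]+(c*x-s*y)/1e3,v[1]+(s*x+c*y)/1e3; print(n,X)
plan(*X,.0176,2.3)
E
```

```text
[0.50181507 0.29871596 0.03464212] 1.9848474542891947 [[-2.4, -0.7], [2.0, 0.4], [-2.4, -0.0], [-0.3, 0.3], [-0.3, 0.2], [1.6, 0.4], [-1.0, -0.1], [3.0, 0.3]]
g (np.float64(0.514455895839369), np.float64(0.33817745301295354))
a (np.float64(0.46539645107447447), np.float64(0.25242682106565967))
t 27.7 pos [0.4619 0.2521 0.1118] psi 2.23 tilt [ 0. -0. -1.] | turn az -0.01 shift [-0.12  0.01  3.14]
```

Request:
apply_moves --steps '[-0.09, 0, 0.6, 0, 0, 0, 0, 0, 0, 1, 0, 0, 0, 0, 0, 0, 0.7, 0, 0, 0, 0, 0, 0, 0.3, 0, 0, 0, 0, 0, 0, 0.2, 0, 0, 0, 0, 0, 0, 0.12, 0, 0, 0, 0, 0, 0, 0.06, 0, 0, 0, 0, 0, 0, 0.04, 0, 0, 0, 0, 0, 0, 0, 0, 0, 0, 0, 0, 0, 0, 0, 0, 0, 0]'

```text
t: 28.53
tool_pos: [0.4655, 0.2534, 0.0222]
orientation: [-0.062, 3.14, 0.001]
force: [-0.1, -0.1, -1.0]
opening: 0.0271
gripper_force: 15.0
```

Request:
apply_moves --steps '[0, 0, 0.04, 0, 0, 0, 0, 0, 0, 0.04, 0, 0, 0, 0, 0, 0, 0, 0, 0, 0, 0, 0, 0, 0, 0, 0, 0, 0]'

```text
t: 28.87
tool_pos: [0.4647, 0.2531, 0.0188]
orientation: [0.063, -3.141, 0.0]
force: [-0.6, -0.4, -0.7]
opening: 0.0265
gripper_force: 15.0
```

Request:
apply_moves --steps '[0, 0, 0.04, 0, 0, 0, 0, 0, 0, 0.03, 0, 0, 0, 0, 0, 0, 0, 0, 0, 0, 0, 0, 0, 0, 0, 0, 0, 0]'

```text
t: 29.2
tool_pos: [0.465, 0.2532, 0.0177]
orientation: [-0.063, 3.141, 0.0]
force: [-3.2, -1.4, 8.7]
opening: 0.0266
gripper_force: 15.0
```

Contact. I'm releasing it, rising, and heading for the steel gauge.

Request:
apply_moves --steps '[0, 0, 0, 0, 0, 0, 38, 0, 0, 0, 0, 0, 0, 38, 0, 0, 0, 0, 0, 0, 38, 0, 0, 0, 0, 0, 0, 38, 0, 0, -0.5, 0, 0, 0, 45, 0, 0, -1, 0, 0, 0, 60, 0, 0, -1, 0, 0, 0, 85, 0, 0, -1, 0, 0, 0, 100, 0, 0, -0.7, 0, 0, 0, 100, 0, 0, 0, 0, 0, 0, 100, 0, 0, 0, 0, 0, 0, 100]'

```text
t: 30.12
tool_pos: [0.4659, 0.2535, 0.1442]
orientation: [-0.062, 3.138, 0.002]
force: [-0.1, 0.0, 1.1]
opening: 0.0772
gripper_force: 0.0
```

```bash
python3 look.py w13.png adaptor_steel_mid tray_green; python3 -c "
from h import *
plan(.672,0,.15,-27)"
```

```text
adaptor_steel_mid [275. 193.] 0.65 [0.4633 0.2498 0.022 ]
tray_green [328.  226.8] 0.72 [0.4965 0.2977 0.    ]
t 30.27 pos [0.4638 0.2526 0.1409] psi 2.28 tilt [ 0.003 -0.001 -1.   ] | turn az 1.05 shift [-7.21 -4.09 -1.97]
t 30.27 pos [0.4638 0.2526 0.1409] psi 2.28 tilt [ 0.003 -0.001 -1.   ] | turn az 4.88 shift [-10.01  -4.35  -0.3 ]
```

Request:
apply_moves --steps '[0, 0, -0.06, 0, 0, 0.98, 100, 0, 0, -0.06, 0, 0, 0.98, 100, 0, 0, -0.06, 0, 0, 0.98, 100, 0, 0, -0.06, 0, 0, 0.97, 100, 0, 0, -0.06, 0, 0, 0.97, 100, -0.91, -0.4, 0, 0, 0, 0, 100, -0.91, -0.4, 0, 0, 0, 0, 100, -0.91, -0.4, 0, 0, 0, 0, 100, -0.91, -0.4, 0, 0, 0, 0, 100, -0.91, -0.4, 0, 0, 0, 0, 100, -0.91, -0.4, 0, 0, 0, 0, 100]'

```text
t: 31.18
tool_pos: [0.5777, 0.1132, 0.1496]
orientation: [-0.733, -3.052, 0.002]
force: [0.4, 0.9, -0.8]
opening: 0.0927
gripper_force: 0.0
```

Request:
apply_moves --steps '[-0.91, -0.39, 0, 0, 0, 0, 100, -0.91, -0.39, 0, 0, 0, 0, 100, -0.91, -0.39, 0, 0, 0, 0, 100, -0.91, -0.39, 0, 0, 0, 0, 100, -0.91, -0.39, 0, 0, 0, 0, 100, 0, 0, 0, 0, 0, 0, 100, 0, 0, 0, 0, 0, 0, 100, 0, 0, 0, 0, 0, 0, 100]'

```text
t: 31.85
tool_pos: [0.672, 0.0008, 0.1497]
orientation: [-0.733, -3.051, 0.0]
force: [0.4, 0.3, -1.2]
opening: 0.0929
gripper_force: 0.0
```

```bash
python3 look.py w14.png gauge_steel_mid
```

```text
gauge_steel_mid [276.7 205.9] 0.61 [ 0.6837 -0.0059  0.017 ]
t 31.95 pos [0.6722 0.0016 0.1508] psi -26.95 tilt [ 0.002 -0.    -1.   ] | turn az -3.82 shift [ 0.3   3.77 -1.64]
```

View pics/w14.png

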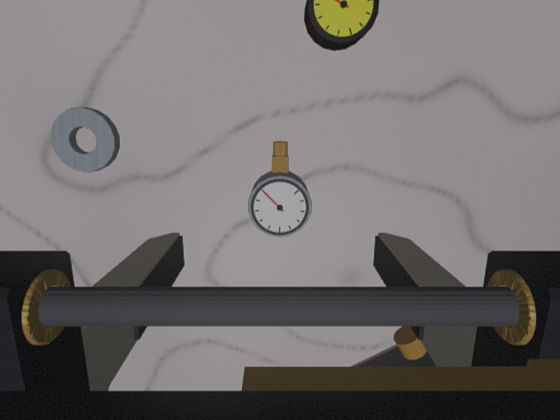

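The steel gauge is centred with its dial at (280,208) and its stem straight up, so the yaw is right.

```bash
python3 -c "
from h import *
p=ray('wrist',(280,207.5),.034);print(p)
plan(.683,-.005,.010,-27)"
```

```text
[ 0.68211149 -0.0019764   0.034     ]
t 31.95 pos [0.6722 0.0016 0.1508] psi -26.95 tilt [ 0.002 -0.    -1.   ] | turn az 0.01 shift [-0.42 -0.03  4.69]
```

Request:
apply_moves --steps '[-0.2, 0, 0.7, 0, 0, 0, 100, -0.2, 0, 1, 0, 0, 0, 100, 0, 0, 1, 0, 0, 0, 100, 0, 0, 1, 0, 0, 0, 100, 0, 0, 0.6, 0, 0, 0, 100, 0, 0, 0.35, 0, 0, 0, 100, 0, 0, 0, 0, 0, 0, 100, 0, 0, 0, 0, 0, 0, 0, 0, 0, 0, 0, 0, 0, 0, 0, 0, 0, 0, 0, 0, 0, 0, 0, 0, 0, 0, 0, 0]' --grip_force 20

```text
t: 32.87
tool_pos: [0.6853, -0.005, 0.0144]
orientation: [0.733, 3.052, 0.001]
force: [-0.2, -0.1, -0.7]
opening: 0.0711
gripper_force: 0.0
```

Request:
apply_moves --steps '[0, 0, 0, 0, 0, 0, 0, 0, 0, 0, 0, 0, 0, 0, 0, 0, 0, 0, 0, 0, 0, 0, 0, 0, 0, 0, 0, 0, 0, 0, 0, 0, 0, 0, 0]'

```text
t: 33.28
tool_pos: [0.6841, -0.005, 0.0127]
orientation: [0.733, 3.054, 0.0]
force: [-0.9, 0.2, 3.4]
opening: 0.0518
gripper_force: 20.0
```

```bash
python3 -c "
from h import *
plan(.5145,.3382,.13,2)"
```

```text
t 33.28 pos [ 0.6841 -0.005   0.0127] psi -27.0 tilt [-0.  0. -1.] | turn az -4.83 shift [ 5.25 11.63 -3.91]
```

Request:
apply_moves --steps '[0, 0, -0.3, 0, 0, 0, 0, 0, 0, -0.8, 0, 0, -0.97, 0, 0, 0, -0.8, 0, 0, -0.97, 0, 0, 0, -0.8, 0, 0, -0.97, 0, 0, 0, -0.7, 0, 0, -0.96, 0, 0, 0, -0.3, 0, 0, -0.96, 0, 0.44, 0.97, 0, 0, 0, 0, 0, 0.44, 0.97, 0, 0, 0, 0, 0, 0.44, 0.97, 0, 0, 0, 0, 0, 0.44, 0.97, 0, 0, 0, 0, 0, 0.44, 0.97, 0, 0, 0, 0, 0, 0.44, 0.97, 0, 0, 0, 0, 0]'

```text
t: 34.28
tool_pos: [0.5975, 0.1679, 0.1234]
orientation: [0.054, -3.141, 0.0]
force: [0.1, 0.5, -1.5]
opening: 0.0514
gripper_force: 20.0
```

Request:
apply_moves --steps '[0.44, 0.97, 0, 0, 0, 0, 0, 0.44, 0.97, 0, 0, 0, 0, 0, 0.44, 0.97, 0, 0, 0, 0, 0, 0.44, 0.97, 0, 0, 0, 0, 0, 0.44, 0.97, 0, 0, 0, 0, 0, 0.41, 0.96, 0, 0, 0, 0, 0, 0, 0, 0, 0, 0, 0, 0, 0, 0, 0, 0, 0, 0, 0, 0, 0, 0, 0, 0, 0, 0]'

```text
t: 35.03
tool_pos: [0.5143, 0.338, 0.1233]
orientation: [0.055, -3.141, 0.001]
force: [-0.1, -0.7, -1.2]
opening: 0.0515
gripper_force: 20.0
```

```bash
python3 look.py w15.png tray_green adaptor_steel_mid; python3 -c "
from h import *
plan(.5145,.3382,.0167,2)"
```

```text
tray_green [235.9 175. ] 0.74 [0.5012 0.3022 0.    ]
adaptor_steel_mid [163.3 126.4] 0.73 [0.4635 0.252  0.022 ]
t 35.18 pos [0.5149 0.3371 0.1232] psi 1.89 tilt [ 0. -0. -1.] | turn az 0.98 shift [-5.71 -7.02 -2.56]
t 35.18 pos [0.5149 0.3371 0.1232] psi 1.89 tilt [ 0. -0. -1.] | turn az -0.02 shift [0.01 0.04 3.55]
```

View pics/w15.png

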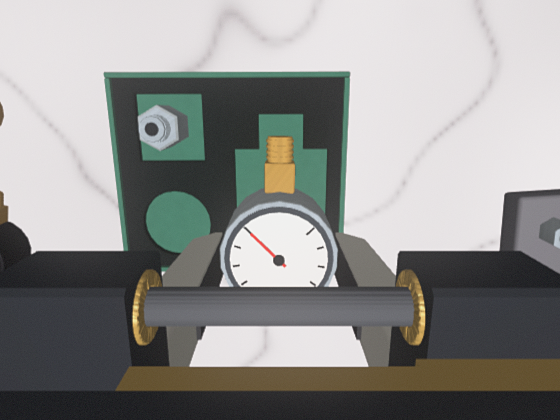

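The steel adaptor sits in its square at (163,127), and the gauge lines up with its slot at (281,125). I'm lowering it.

Request:
apply_moves --steps '[-0.03, 0.02, 0.7, 0, 0, 0, 0, 0, 0, 1, 0, 0, 0, 0, 0, 0, 0.9, 0, 0, 0, 0, 0, 0, 0.4, 0, 0, 0, 0, 0, 0, 0.2, 0, 0, 0, 0, 0, 0, 0.12, 0, 0, 0, 0, 0, 0, 0.06, 0, 0, 0, 0, 0, 0, 0.04, 0, 0, 0, 0, 0, 0, 0, 0, 0, 0, 0, 0, 0, 0, 0, 0, 0, 0]'

```text
t: 36.02
tool_pos: [0.5161, 0.3394, 0.022]
orientation: [-0.054, 3.139, 0.001]
force: [-0.7, -0.1, -1.6]
opening: 0.0517
gripper_force: 20.0
```

Request:
apply_moves --steps '[0, 0, 0.05, 0, 0, 0, 0, 0, 0, 0.04, 0, 0, 0, 0, 0, 0, 0, 0, 0, 0, 0, 0, 0, 0, 0, 0, 0, 0]'

```text
t: 36.35
tool_pos: [0.5151, 0.3389, 0.0179]
orientation: [0.054, -3.141, 0.0]
force: [-0.0, -0.5, -0.8]
opening: 0.0514
gripper_force: 20.0
```

Request:
apply_moves --steps '[0, 0, 0.04, 0, 0, 0, 0, 0, 0, 0.03, 0, 0, 0, 0, 0, 0, 0, 0, 0, 0, 0, 0, 0, 0, 0, 0, 0, 0]'

```text
t: 36.68
tool_pos: [0.5154, 0.339, 0.0167]
orientation: [-0.054, 3.141, 0.0]
force: [-2.8, -2.1, 5.5]
opening: 0.0516
gripper_force: 20.0
```

Request:
apply_moves --steps '[0, 0, 0, 0, 0, 0, 61, 0, 0, 0, 0, 0, 0, 61, 0, 0, 0, 0, 0, 0, 61, 0, 0, -0.1, 0, 0, 0, 61, 0, 0, -0.3, 0, 0, 0, 75, 0, 0, -0.6, 0, 0, 0, 85, 0, 0, -1, 0, 0, 0, 95, 0, 0, -1, 0, 0, 0, 100, 0, 0, -1, 0, 0, 0, 100, 0, 0, -0.5, 0, 0, 0, 100, 0, 0, 0, 0, 0, 0, 100, 0, 0, 0, 0, 0, 0, 100]'

```text
t: 37.68
tool_pos: [0.5161, 0.3394, 0.1527]
orientation: [-0.054, 3.138, 0.002]
force: [-0.1, 0.8, -0.2]
opening: 0.0922
gripper_force: 0.0
```

```bash
python3 look.py w16.png gauge_steel_mid adaptor_steel_mid; python3 - <<'E'
from h import *
im=snap('top','t1.png')
for n in Z:
    for c in('top',):
        for r in eyes.place_of(c,n)[:1]: print(n,c,round(r['conf'],2),ray(c,r['xy'],Z[n]).round(4))
a=cv2.imread('pics/w16.png');b=cv2.imread('pics/t1.png')[190:310,70:500]
b=cv2.resize(b,(560,156),interpolation=cv2.INTER_CUBIC); cv2.imwrite('pics/f.png',np.vstack([a,b]))
E
```

```text
gauge_steel_mid [273.8 185.2] 0.67 [0.51   0.3342 0.017 ]
adaptor_steel_mid [170.2 122.9] 0.7 [0.4611 0.2506 0.022 ]
t 37.83 pos [0.5142 0.3383 0.1489] psi 1.98 tilt [ 0.003 -0.001 -1.   ] | turn az 1.0 shift [-5.73 -7.06 -1.7 ]
tray_blue top 0.86 [ 0.4629 -0.3155  0.    ]
tray_green top 0.56 [0.4999 0.2999 0.    ]
gauge_red_mid top 0.6 [ 0.4773 -0.282   0.017 ]
gauge_steel_mid top 0.71 [0.5173 0.3339 0.017 ]
adaptor_brass_mid top 0.53 [ 0.4417 -0.377   0.022 ]
adaptor_steel_mid top 0.57 [0.4605 0.2521 0.022 ]
weight_steel_mid top 0.57 [ 0.5198 -0.3552  0.024 ]
weight_brass_mid top 0.68 [0.4545 0.1014 0.024 ]
gauge_black_mid top 0.79 [0.5658 0.1054 0.017 ]
ring_weight_mid top 0.58 [ 0.5586 -0.1269  0.006 ]
```

View pics/f.png

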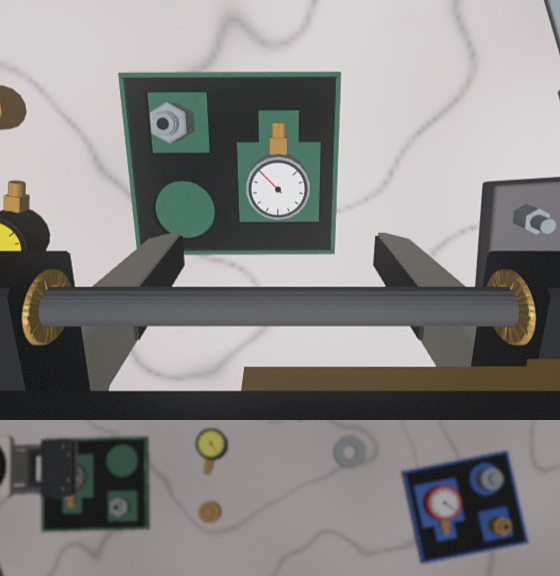

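All five pieces are in their cut-outs: the steel gauge at (278,188), the steel adaptor at (172,123), and three in the blue tray. The rest of the stock hasn't been disturbed, and the arm is clear, so I'm handing in.

```bash
python3 -c "
from h import *
print(robot.close_job())"
```

```text
the job is handed in; nothing more can be done
None
```

I handed the job in with all five pieces in their cut-outs and the other stock where it stood, after about 38 s of robot time; `close_job` gave no verdict back, so I judged the result from the final camera pictures.

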